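Take the sight glass's temperature with the pistol thermometer

TASK

Take a temperature reading of the sight glass: pick up the pistol thermometer, and with it clear of the table hold its muzzle pointing straight at the middle of the glass tube from about 8 cm away, still, for about two seconds. Then lay the thermometer down gently on its side on the flat tray and let go. Do not bump or move the sight glass, the steel spool or the jar.

Things in the scene. Friction and masses are not known exactly. Their poses are not given: they have to be found in the camera images.
- pistol_thermometer: orange and black pistol-shaped thermometer, loose, 0.28 kg, lying on its side, 146 x 161 x 42 mm. Origin: centre of its underside, z up. Barrel along its y, y = -75 to 62 mm, x = 31 to 73 mm, 40 mm high, then the narrower black muzzle to y = 81 mm, looking along +y. Handle sideways to x = -72 mm, y = -80 to -20 mm. The barrel's front half (y over 0) is clear on both sides: grip it there across x from above
- muzzle (a point): centre of the thermometer's muzzle end, on the barrel's axis: 52, 81, 20 mm from the thermometer's origin; its axes are the thermometer's (it looks along +y)
- sight_glass: sight glass standing upright, loose: a glass tube between two round steel flanges joined by three rods, 64 mm across, 80 mm tall. Origin: centre of its underside
- glass_middle (a point): middle of the sight glass's tube, on its axis, 40 mm above its underside
- spool_piece: bystander: plain steel tube with a ferrule at each end, standing upright, loose, 51 mm across, 90 mm tall. Origin: centre of its underside
- jar: bystander: glass jar with a wide screw lid, standing upright, loose, 62 mm across, 66 mm tall. Origin: centre of its underside
- drip_tray: flat steel tray, fixed to the table, 203 mm along its x, 322 mm along its y, with a low rim 14 mm high. Origin: centre of its underside. The floor inside is 2 mm above the table
Things that resemble listed ones, but are neither listed nor needed, are in the scene too. Leave any green or red look-alike of the sight_glass alone.

How it is judged:
By the outcome, as a careful person would: the job done as asked, in the order asked, and still so for the second after the job is handed in, with the robot touching nothing.
It also fails if it takes over 45 s, if anything falls off the work surface, if the arm or the gripper's body presses on something with over 40 N, if the wrist force passes 120 N, or if a joint passes its speed limit or range.

ROBOT

A 6-joint arm with a two-finger parallel gripper is mounted at the origin on a cart in front of the work surface, level with it; the furniture and walls round the work are solid. World frame = base frame: x ahead of the robot, y to its left, z up, the work surface at z = 0. Lengths are in m, angles in rad, forces in N, time in s.
With the tool pointing down it reaches from about 0.325 to 0.775 m from the base axis. Payload 5.5 kg.
Tool frame: the origin (TCP) lies between the finger pads; the fingertips stand 25 mm ahead of it and the grasp point (between the pads) lies 6 mm ahead of it (manip.finger_overhang is the distance from the TCP to the fingertips, in m); z points along the fingers, y is the line along which they close (so a half turn about z gives the same grasp; the last joint's range is limited). The gripper opens to 88 mm and grips with 3 to 60 N. Pads are 20 mm wide; open, the fingers measure 115 mm over their backs; the gripper's body (75 mm by 178 mm) begins 61 mm behind the grasp point.
Start: joints at [1.19, 0.091, 1.231, -0, 1.82, -0.057], TCP at [0.191, 0.569, 0.248] pointing down, gripper open.
Joint ranges: [-2.87, 2.87], [-0.86, 2.18], [0.17, 2.46], [-1.51, 4.65], [0.06, 2.69], [-2.65, 2.65]. Speed limits (rad/s): [2.57, 2.57, 3.01, 3.14, 3.14, 3.14].

INTERFACE

Orientations are given as a unit quaternion [x, y, z, w].
In Python, from workcell import get_obs, optics, job, manip gives the robot as it stands.
- The arm moves only by the shell command python3 -m pendant 'ROWS'. ROWS is JSON, one flat list of numbers, 7 for each row, row after row: the shift along the tool's x, y, z in units of 0.3 m (1.0 is 0.3 m), then the turn, a rotation vector about the tool's x, y, z in units of 360 degrees (1.0 is 360 degrees), then the gripper command: -1 is fully open, 1 is shut, values between are in proportion. A call has exactly 10 rows; each row is the pose to reach, as a shift and turn from the pose commanded when the call began, along the tool's axes at that moment, turning the shorter way round; what a row does not reach only later rows make up. A row lasts 1/8 s, in which the tool goes at most 62.5 mm and 10.7 degrees, less where a joint would pass 70% of its speed; a pose out of reach is approached as far as the arm can. A call with a number of a shift or a turn outside -1 to 1 is refused whole. A call with a gripper value outside its range is refused whole. The fingers move at their own pace and stop on an object; the grip force is fixed at half the most. Time passes only in rows, so rows that repeat a pose let the fingers close, or fill a call up. It gives the time, the measured TCP pose, the force, the opening and the grip force at its end, in the units of the state.
- get_obs(): the state, without advancing time (a new reading comes with each control period).
- optics.snapshot(name): name is "scene" or "top" or "wrist"; returns a dict with "color" (480x640x3 uint8, red, green, blue), "vertical_fov" (degrees; the focal length in pixels is half the picture's height over the tangent of half this angle, whatever the lens; pixels are square), "cx", "cy" (the principal point, pixels), "eye" and "orientation" of the camera in the world; the wrist camera has in their place "hand_eye" (4x4, takes a point from camera to tool coordinates, whose origin is the TCP and whose axes are the flange's). Camera axes: x right, y down, z forward; pixel columns grow to the right and rows downward; lengths in m; the calibration is good to about 2 mm. A picture is of the moment at which its call begins: read the wrist's pose just before it. There is no depth.
- job.hand_in(): hands the job in; it is judged then, once.
The state is a dict: "time_s": time; "joint_pos": joint angles; "qvel": joint speeds; "joint_efforts": joint torques, N m; "tool_pos": TCP position; "orientation": TCP orientation; "wrist_force": force on the tool from outside, world axes, zero at the start; "torque": the same for the moment, N m; "grip_width": finger opening in m; "finger_force": force on a finger pad.
Only numpy, scipy, OpenCV 4.12 (cv2) and the standard library are available. Lean on these libraries where they do the work, as an engineer would, in place of code of your own. Each camera call takes 0.05 s, during which the arm holds its last target. There are 200 camera calls.

## Working session

There is one attempt and no reset: what is moved stays moved. The work goes in short steps, Python scripts to look and compute and a shell command to move; the robot and the scene stay as the last step left them, time stands still between calls to the robot, and variables do not carry over. Pictures are saved under pics/ and viewed, at most 10 in all, crops included, and the job is handed in when it is done.

```bash
mkdir -p pics; cat > h.py <<'E'
import numpy as np,cv2
from scipy.spatial.transform import Rotation as R
from workcell import get_obs,optics,job,manip
def snap(n,f=None):
    o=get_obs(); s=optics.snapshot(n)
    fl=240/np.tan(np.radians(s["vertical_fov"])/2)
    if "hand_eye" in s:
        T=np.eye(4);T[:3,:3]=R.from_quat(o["orientation"]).as_matrix();T[:3,3]=o["tool_pos"]
        T=T@np.array(s["hand_eye"]); A,e=T[:3,:3],T[:3,3]
    else:
        q=np.array(s["orientation"]); A=q if q.shape==(3,3) else R.from_quat(q).as_matrix(); e=np.array(s["eye"])
    c=dict(f=fl,cx=s["cx"],cy=s["cy"],A=A,e=e)
    if f: cv2.imwrite(f,s["color"][...,::-1]); np.savez(f[:-4],**c)
    return s["color"],c
def ray(c,u,v): return c["A"]@np.array([(u-c["cx"])/c["f"],(v-c["cy"])/c["f"],1])
def plane(c,u,v,z):
    d=ray(c,u,v); return c["e"]+d*(z-c["e"][2])/d[2]
def proj(c,p):
    x=c["A"].T@(np.array(p)-c["e"]); return c["f"]*x[:2]/x[2]+[c["cx"],c["cy"]]
E
python3 - <<'E'
from h import *
for n in("scene","top"):
    i,c=snap(n,f"pics/{n}0.png"); print(n,c)
print(get_obs())
E
```

```text
scene {'f': np.float64(485.5475084402041), 'cx': 319.1765823839645, 'cy': 238.0618778378252, 'A': array([[ 0.70115714, -0.36451531,  0.61278646],
       [-0.71296688, -0.34934525,  0.60797708],
       [-0.00754291, -0.86318392, -0.50483326]]), 'e': array([-0.11238351, -0.74956558,  0.61168386])}
top {'f': np.float64(609.1992116445795), 'cx': 316.8525335023727, 'cy': 234.83080220721806, 'A': array([[-0.00310293, -0.98515931,  0.17161441],
       [-0.9999935 ,  0.00274132, -0.00234407],
       [ 0.00183883, -0.17162057, -0.98516141]]), 'e': array([ 0.34885542, -0.11421605,  1.26661101])}
{'time_s': 0.1, 'joint_pos': array([ 1.19027805e+00,  9.17910384e-02,  1.23176163e+00,  1.09653395e-05,
        1.81976466e+00, -5.66959303e-02]), 'qvel': array([-0.00093931, -0.00130169, -0.00260187, -0.00209229, -0.00063205,
       -0.00173956]), 'joint_efforts': array([ 2.46569791e-03, -4.47858953e+01, -4.07571495e+01,  7.00309966e-02,
        2.83217384e-02, -1.15116463e-04]), 'tool_pos': array([0.19083335, 0.56862125, 0.24661759]), 'orientation': array([ 1.61203290e-01,  9.86920846e-01, -8.40662619e-04, -1.92203722e-04]), 'wrist_force': array([ 0.23464106, -0.0922065 ,  0.51324261]), 'torque': array([-0.00034533, -0.0020651 , -0.01171923]), 'finger_force': 0.0, 'grip_width': 0.08783025761454466}
```

View pics/top0.png

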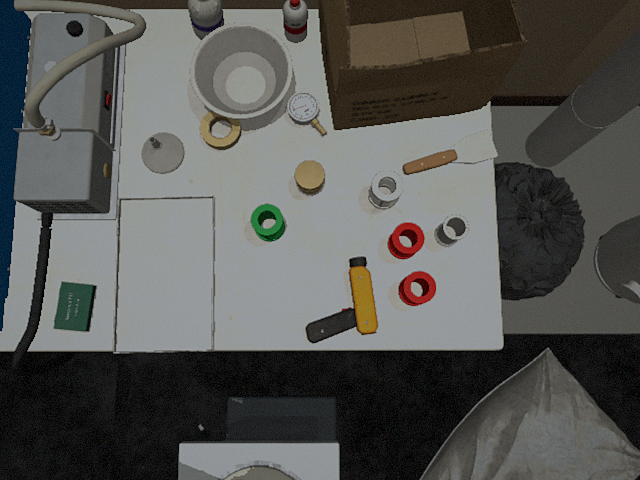

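View pics/scene0.png

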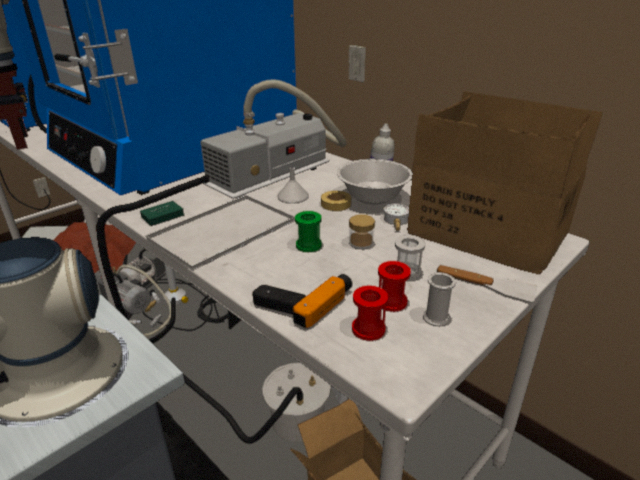

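Top view: thermometer's barrel runs from (367,333) to its muzzle at (357,260), handle to the left. Candidates for the sight glass: grey flanged tube at (385,189); steel spool at (453,229); red look-alikes (406,240) and (417,288); green look-alike (268,222). The jar is at (310,177) and the tray spans (116..213, 198..352). By description I choose (385,189), and I check it in a crop.

```bash
python3 - <<'E'
from h import *
t=cv2.imread("pics/top0.png");s=cv2.imread("pics/scene0.png")
a=cv2.resize(t[150:310,290:490],None,fx=2,fy=2,interpolation=3);a=cv2.resize(a,(400,320))
b=cv2.resize(s[220:340,240:480],None,fx=3.3,fy=3.3,interpolation=2)
a2=cv2.resize(t[160:260,350:480],None,fx=3,fy=3,interpolation=2)[:280,:390]
o=np.zeros((600,800,3),np.uint8);b=cv2.resize(s[220:345,330:480],(400,333),interpolation=2)
a=cv2.resize(t[160:350,300:480],(400,422),interpolation=2)
o[:422,:400]=a;o[:333,400:]=b;cv2.imwrite("pics/crop.png",o)
c=dict(np.load("pics/top0.npz"));cs=dict(np.load("pics/scene0.npz"))
hsv=cv2.cvtColor(t,cv2.COLOR_BGR2HSV)
def big(m,n=1):
    cc=sorted(cv2.findContours(m.astype(np.uint8),0,1)[0],key=cv2.contourArea)[::-1][:n];return cc
org=(hsv[...,0]>10)&(hsv[...,0]<26)&(hsv[...,1]>180)&(hsv[...,2]>110)
k=big(org)[0];r=cv2.minAreaRect(k);print("orange",r)
P=np.array([plane(c,*p,.036)[:2] for p in cv2.boxPoints(r)]);print(P)
red=((hsv[...,0]<6)|(hsv[...,0]>174))&(hsv[...,1]>150)&(hsv[...,2]>60)
for k in big(red,2)+big((hsv[...,0]>50)&(hsv[...,0]<75)&(hsv[...,1]>150)&(hsv[...,2]>50),1):
    (u,v),q=cv2.minEnclosingCircle(k);print("col",u,v,q,plane(c,u,v,.07))
blk=(hsv[...,2]<70)
blk[:200]=0;blk[345:]=0;blk[:,:300]=0;blk[:,380:]=0
for k in big(blk,3): print("blk",cv2.minAreaRect(k))
for n,p,z in(("glass",(385,189),.08),("spool",(455,226),.09),("jar",(310,175),.066)): print(n,plane(c,*p,z))
for p in((119,198),(214,198),(213,350),(115,352)):print("tray",plane(c,*p,.014))
E
```

```text
orange ((363.3599853515625, 299.0199890136719), (67.17515563964844, 19.657569885253906), 81.8698959350586)
[[ 0.49636759 -0.18201327]
 [ 0.50193942 -0.22166007]
 [ 0.36828548 -0.23827242]
 [ 0.36292765 -0.19934399]]
col 405.5 240.5 18.721744537353516 [ 0.54535496 -0.29353632  0.07      ]
col 416.723876953125 288.41046142578125 18.80086898803711 [ 0.44992583 -0.3129112   0.07      ]
col 267.5 222.5 18.344036102294922 [ 0.58261901 -0.01840779  0.07      ]
blk ((331.57794189453125, 325.3489074707031), (20.121294021606445, 54.2213249206543), 69.27444458007812)
blk ((357.5, 261.5), (9.0, 17.0), 90.0)
blk ((363.5, 333.5), (1.0, 3.0), 90.0)
glass [ 0.64840245 -0.25388498  0.08      ]
spool [ 0.57068973 -0.38870839  0.09      ]
jar [ 0.68164469 -0.1035096   0.066     ]
tray [0.6470302  0.29964197 0.014     ]
tray [0.6464963  0.09944093 0.014     ]
tray [0.33150314 0.09331404 0.014     ]
tray [0.32815489 0.29093818 0.014     ]
```

View pics/crop.png

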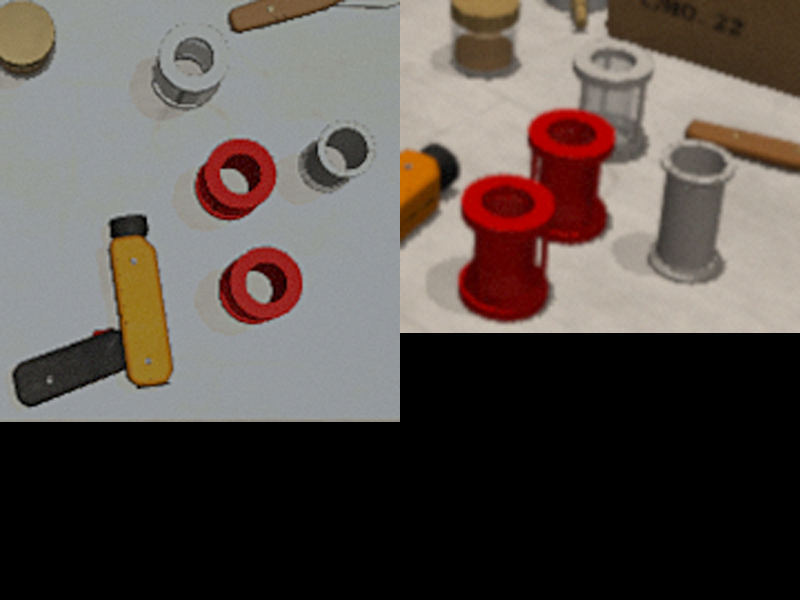

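The crop confirms it: the grey, clear-walled flanged tube with rods, at top (385,187), is the sight glass. The plain steel tube at top (453,228) is the spool. I move over the thermometer (yaw 25.75°), starting with the transit.

```bash
cat >> h.py <<'E'
def go(p,yh,tilt=None):
    "shift/turn (pendant units) from measured pose to TCP p, tool down, tool-y heading yh deg"
    o=get_obs();A=R.from_quat(o["orientation"]);y=np.array([np.cos(np.radians(yh)),np.sin(np.radians(yh)),0]);z=np.array([0,0,-1.])
    B=R.from_matrix(np.c_[np.cross(y,z),y,z])
    print(np.round(A.inv().apply(np.array(p)-o["tool_pos"])/.3,4),np.round((A.inv()*B).as_rotvec()/2/np.pi,4),o["tool_pos"],o["time_s"])
E
python3 -m pendant '[-0.2,-0.2,0,0,0,-0.02,-1, -0.4,-0.45,0,0,0,-0.05,-1, -0.7,-0.95,0,0,0,-0.0715,-1, -0.7,-0.95,0,0,0,-0.0715,-1, -0.7,-0.95,0,0,0,-0.0715,-1, -0.7,-0.95,0,0,0,-0.0715,-1, -0.7,-0.95,0,0,0,-0.0715,-1, -0.7,-0.95,0,0,0,-0.0715,-1, -0.7,-0.95,0,0,0,-0.0715,-1, -0.7,-0.95,0,0,0,-0.0715,-1]'
python3 -c "
from h import *
go([.4607,-.2067,.25],97.25)"
```

```text
time_s: 1.35
tool_pos: [0.299, 0.2327, 0.2474]
orientation: [-0.064, 0.998, -0.0, -0.0]
wrist_force: [-0.4, 0.5, 0.3]
grip_width: 0.0879
finger_force: 0.0
[-0.3486 -1.5211 -0.0087] [-0.     -0.0001  0.0001] [0.29900135 0.23265652 0.24736665] 1.35
```

```bash
python3 -m pendant '[-0.2,-0.9,0,0,0,0,-1, -0.2,-0.9,0,0,0,0,-1, -0.2,-0.9,0,0,0,0,-1, -0.2,-0.9,0,0,0,0,-1, -0.2,-0.9,0,0,0,0,-1, -0.2,-0.9,0,0,0,0,-1, -0.2,-0.9,0,0,0,0,-1, -0.2,-0.9,0,0,0,0,-1, -0.2,-0.9,0,0,0,0,-1, -0.2,-0.9,0,0,0,0,-1]'
python3 -m pendant '[-0.15,-0.62,0,0,0,0,-1, -0.15,-0.62,0,0,0,0,-1, -0.15,-0.62,0,0,0,0,-1, -0.15,-0.62,0,0,0,0,-1, -0.15,-0.62,0,0,0,0,-1, -0.15,-0.62,0,0,0,0,-1, -0.15,-0.62,0,0,0,0,-1, -0.15,-0.62,0,0,0,0,-1, -0.15,-0.62,0,0,0,0,-1, -0.15,-0.62,0,0,0,0,-1]'
python3 - <<'E'
from h import *
go([.4607,-.2067,.036],97.25)
i,c=snap("wrist","pics/w1.png");print(c)
h=cv2.cvtColor(i,cv2.COLOR_RGB2HSV)
m=((h[...,0]>10)&(h[...,0]<26)&(h[...,1]>180)&(h[...,2]>90)).astype(np.uint8)
k=max(cv2.findContours(m,0,1)[0],key=cv2.contourArea);r=cv2.minAreaRect(k);print(r)
print(np.array([plane(c,*p,.038)[:2] for p in cv2.boxPoints(r)]))
E
```

```text
time_s: 2.6
tool_pos: [0.3926, -0.028, 0.2478]
orientation: [-0.063, 0.998, -0.0, 0.0]
wrist_force: [-0.1, 0.1, 0.3]
grip_width: 0.0877
finger_force: 0.0
time_s: 3.85
tool_pos: [0.4605, -0.2073, 0.2477]
orientation: [-0.063, 0.998, -0.0, 0.0]
wrist_force: [-0.7, 0.7, 0.3]
grip_width: 0.0878
finger_force: 0.0
[-0.0008  0.002   0.7057] [-0.      0.     -0.0001] [ 0.46051897 -0.20731259  0.24770096] 3.85
{'f': np.float64(385.18640621184215), 'cx': 324.40641952078414, 'cy': 236.0752108888611, 'A': array([[-1.25984335e-01,  9.57256619e-01,  2.60360737e-01],
       [ 9.92032229e-01,  1.21552492e-01,  3.31217118e-02],
       [ 5.84815538e-05,  2.62459059e-01, -9.64943127e-01]]), 'e': array([ 0.39076896, -0.21653357,  0.38469623])}
((345.0, 219.0), (0.0, 0.0), 0.0)
[[ 0.46574412 -0.18785877]
 [ 0.46574412 -0.18785877]
 [ 0.46574412 -0.18785877]
 [ 0.46574412 -0.18785877]]
```

View pics/w1.png

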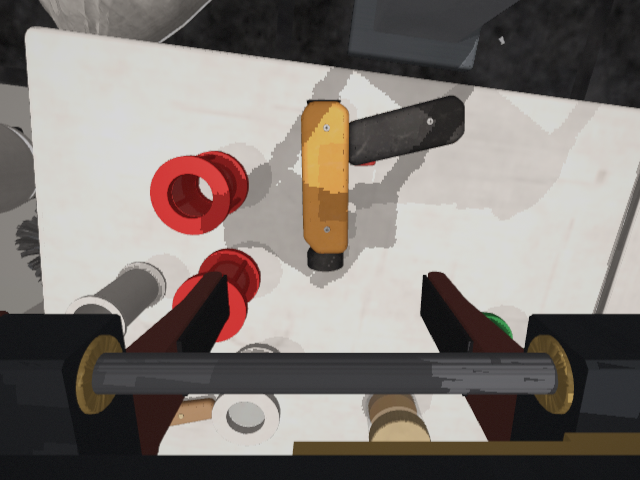

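The wrist view shows the barrel upright at (326,100–253), its muzzle at (325,260), centred between the fingers, with the reds at left (200,195) and (215,300). I refine the barrel's position with a looser mask.

```bash
python3 - <<'E'
from h import *
i=cv2.imread("pics/w1.png");c=dict(np.load("pics/w1.npz"))
h=cv2.cvtColor(i,cv2.COLOR_BGR2HSV)
m=((h[...,0]>8)&(h[...,0]<30)&(h[...,1]>110)&(h[...,2]>60)).astype(np.uint8);m[300:]=0
k=max(cv2.findContours(m,0,1)[0],key=cv2.contourArea);r=cv2.minAreaRect(k);print(r)
P=np.array([plane(c,*p,.038)[:2] for p in cv2.boxPoints(r)]);print(P,P.mean(0))
rows=range(120,240,10)
Q=[plane(c,np.nonzero(m[v])[0].mean(),v,.038)[:2] for v in rows];Q=np.array(Q);p=np.polyfit(Q[:,0],Q[:,1],1);print(np.degrees(np.arctan(p[0])),np.polyval(p,.4607),[np.ptp(np.nonzero(m[v])[0])for v in rows])
E
```

```text
((324.5, 177.0), (152.0, 47.0), 90.0)
[[ 0.36857302 -0.23942373]
 [ 0.36353059 -0.19971971]
 [ 0.49793524 -0.18045076]
 [ 0.50352443 -0.22446799]] [ 0.43339082 -0.21101555]
7.5656119779941475 -0.20704507272529363 [np.int64(47), np.int64(47), np.int64(46), np.int64(46), np.int64(46), np.int64(45), np.int64(45), np.int64(44), np.int64(44), np.int64(44), np.int64(44), np.int64(43)]
```

Both views agree to 1 mm. I descend, close and lift.

```bash
python3 -m pendant '[0,0,0.2,0,0,0,-1, 0,0,0.4,0,0,0,-1, 0,0,0.5,0,0,0,-1, 0,0,0.6,0,0,0,-1, 0,0,0.66,0,0,0,-1, 0,0,0.69,0,0,0,-1, 0,0,0.705,0,0,0,-1, 0,0,0.705,0,0,0,-1, 0,0,0.705,0,0,0,-0.5, 0,0,0.705,0,0,0,0]'
python3 -m pendant '[0,0,0,0,0,0,0.3, 0,0,0,0,0,0,1, 0,0,0,0,0,0,1, 0,0,0,0,0,0,1, 0,0,0,0,0,0,1, 0,0,0,0,0,0,1, 0,0,0,0,0,0,1, 0,0,0,0,0,0,1, 0,0,0,0,0,0,1, 0,0,0,0,0,0,1]'
```

```text
time_s: 5.15
tool_pos: [0.4609, -0.2076, 0.0369]
orientation: [-0.063, 0.998, -0.0, 0.001]
wrist_force: [0.9, -0.4, 0.5]
grip_width: 0.0716
finger_force: 0.0
time_s: 6.4
tool_pos: [0.4605, -0.2074, 0.0361]
orientation: [-0.063, 0.998, 0.0, -0.0]
wrist_force: [0.5, 0.8, -0.3]
grip_width: 0.0422
finger_force: 29.8
```

```bash
python3 -m pendant '[0,0,-0.02,0,0,0,1, 0,0,-0.06,0,0,0,1, 0,0,-0.12,0,0,0,1, 0,0,-0.2,0,0,0,1, 0,0,-0.28,0,0,0,1, 0,0,-0.35,0,0,0,1, 0,0,-0.4,0,0,0,1, 0,0,-0.42,0,0,0,1, 0,0,-0.42,0,0,0,1, 0,0,-0.42,0,0,0,1]'
python3 - <<'E'
from h import *
a,c=snap("wrist","pics/w2.png");b,cs=snap("scene","pics/s2.png");t,ct=snap("top","pics/t2.png")
g=lambda im:im[...,::-1]
o=np.zeros((600,800,3),np.uint8)
o[:300,:400]=cv2.resize(g(a),(400,300))
o[:300,400:]=cv2.resize(g(b)[200:350,270:470],(400,300),interpolation=2)
o[300:,:400]=cv2.resize(g(t)[160:220,345:425],(400,300),interpolation=2)
o[300:,400:]=cv2.resize(g(b)[227:290,377:461],(400,300),interpolation=2)
cv2.imwrite("pics/c2.png",o)
for z in(0,.08): print(z,[proj(cc,[.652,-.254,z]) for cc in(cs,ct)])
E
```

```text
time_s: 7.65
tool_pos: [0.4602, -0.2073, 0.1611]
orientation: [-0.063, 0.998, 0.0, -0.001]
wrist_force: [0.4, -0.3, -3.4]
grip_width: 0.0421
finger_force: 29.8
0 [array([403.47586993, 272.38699065]), array([380.81643027, 196.57222559])]
0.08 [array([406.47321811, 241.42386829]), array([385.01733683, 187.25523017])]
```

View pics/c2.png

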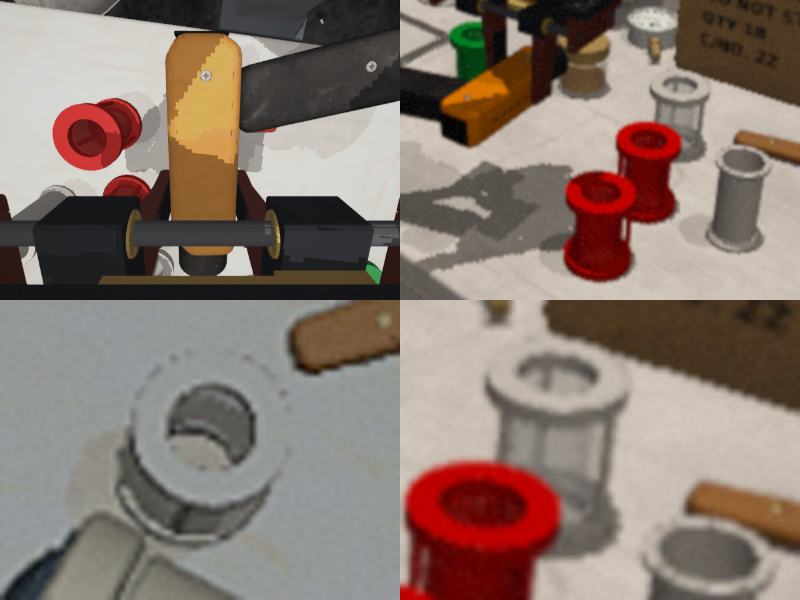

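```bash
python3 - <<'E'
from h import *
cs=dict(np.load("pics/s2.npz"));ct=dict(np.load("pics/t2.npz"))
print(plane(ct,386.8,185.6,.08),plane(cs,409.8,242.2,.08))
t=cv2.imread("pics/top0.png")  # hole/rim: circles
g=cv2.resize(t[160:220,345:425],None,fx=5,fy=5,interpolation=2)
g=cv2.GaussianBlur(cv2.cvtColor(g,6),(0,0),3)
C=cv2.HoughCircles(g,cv2.HOUGH_GRADIENT,1.5,10,param1=40,param2=15,minRadius=35,maxRadius=95)
for x,y,r in C[0][:6]:
    u,v=345+(x+.5)/5-.5,160+(y+.5)/5-.5;print(u,v,r/5,plane(ct,u,v,.08)[:2])
# thermometer now: barrel centreline & muzzle from wrist
i=cv2.imread("pics/w2.png");c=dict(np.load("pics/w2.npz"));h=cv2.cvtColor(i,cv2.COLOR_BGR2HSV)
m=((h[...,0]>8)&(h[...,0]<30)&(h[...,1]>110)&(h[...,2]>60)).astype(np.uint8);m[300:]=0
z=.038+.125
Q=np.array([plane(c,np.nonzero(m[v][:420])[0].mean(),v,z)[:2] for v in range(100,300,10)]);p=np.polyfit(Q[:,0],Q[:,1],1)
w=[np.ptp(np.nonzero(m[v][:420])[0])for v in (100,180,280)]
print("head",np.degrees(np.arctan(p[0])),np.polyval(p,.46),w, [.042*c["f"]/x for x in w], c["e"])
E
```

```text
[ 0.65540698 -0.25765269  0.08      ] [ 0.65423962 -0.26101627  0.08      ]
382.85 193.95 15.339999 [ 0.63822696 -0.24935481]
381.95 192.15 17.320002 [ 0.64193268 -0.24763297]
388.25 182.55 18.16 [ 0.66170316 -0.26070817]
384.05 192.15 16.119999 [ 0.64192154 -0.25183798]
387.05 184.95 8.83 [ 0.65674817 -0.25818495]
382.25 196.35 9.76 [ 0.63330155 -0.24804786]
head 7.148172157749953 -0.20743780700632333 [np.int64(121), np.int64(115), np.int64(108)] [np.float64(0.13370106661898654), np.float64(0.14067677444258583), np.float64(0.1497947135268275)] [ 0.39065866 -0.21659873  0.29821521]
```

The sight glass is at about (0.6555, −0.2585), averaged over top and scene. The barrel is level and on heading 7.3°. I will aim along heading −25°, which keeps clear of the reds and the green.

```bash
python3 -c "
from h import *
go([.529,-.1995,.161],64.9)"
```

```text
[-0.2306 -0.0029  0.0006] [ 0.0001 -0.0002  0.0897] [ 0.46025484 -0.20729014  0.16127924] 7.8
```

```bash
python3 -m pendant '[-0.02,0,0,0,0,0.01,1, -0.06,0,0,0,0,0.024,1, -0.1,0,0,0,0,0.04,1, -0.14,0,0,0,0,0.056,1, -0.18,-0.002,0,0,0,0.07,1, -0.21,-0.003,0,0,0,0.082,1, -0.23,-0.003,0,0,0,0.0897,1, -0.23,-0.003,0,0,0,0.0897,1, -0.23,-0.003,0,0,0,0.0897,1, -0.23,-0.003,0,0,0,0.0897,1]'
python3 -m pendant '[0,0,0.02,0,0,0,1, 0,0,0.05,0,0,0,1, 0,0,0.1,0,0,0,1, 0,0,0.16,0,0,0,1, 0,0,0.22,0,0,0,1, 0,0,0.28,0,0,0,1, 0,0,0.32,0,0,0,1, 0,0,0.345,0,0,0,1, 0,0,0.35,0,0,0,1, 0,0,0.35,0,0,0,1]'
python3 - <<'E'
from h import *
go([.529,-.1995,.056],64.9)
a,c=snap("wrist","pics/w3.png");b,cs=snap("scene","pics/s3.png");t,ct=snap("top","pics/t3.png")
g=lambda im:im[...,::-1]
o=np.zeros((600,800,3),np.uint8)
o[:300,:400]=cv2.resize(g(a),(400,300))
o[:300,400:]=cv2.resize(g(t)[140:290,270:470],(400,300),interpolation=2)
o[300:,:400]=cv2.resize(g(b)[200:320,310:470],(400,300),interpolation=2)
cv2.imwrite("pics/c3.png",o)
for n,cc in(("s",cs),("t",ct),("w",c)): print(n,[proj(cc,p).round(1) for p in([.6555,-.2585,.08],[.6555,-.2585,.04],[.583,-.2247,.04])])
E
```

```text
time_s: 9.05
tool_pos: [0.5289, -0.1998, 0.1621]
orientation: [0.217, 0.976, -0.0, -0.0]
wrist_force: [-0.8, 0.2, -3.9]
grip_width: 0.0421
finger_force: 29.8
time_s: 10.3
tool_pos: [0.5294, -0.1999, 0.0577]
orientation: [0.217, 0.976, -0.0, 0.0]
wrist_force: [0.5, 0.0, -3.1]
grip_width: 0.0422
finger_force: 29.8
[0.0018 0.0005 0.0057] [ 0.      0.0002 -0.    ] [ 0.52943306 -0.19986517  0.05770541] 10.3
s [array([409.2, 241.6]), array([407.6, 257.3]), array([374.4, 264.7])]
t [array([387.2, 185.6]), array([385. , 190.4]), array([369.3, 224.8])]
w [array([324.2, 635.6]), array([324.2, 540.3]), array([324. , 413.1])]
```

View pics/c3.png

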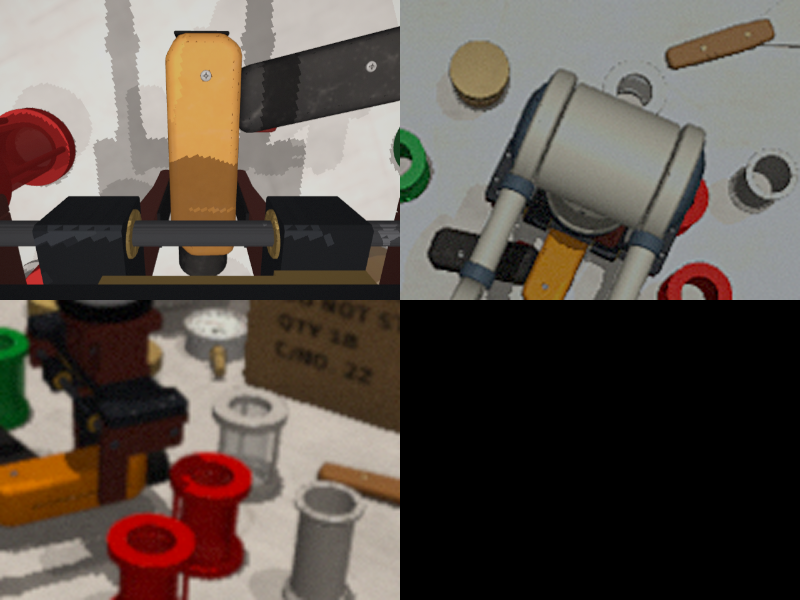

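In the scene crop the muzzle at (165,468), or image (376,267), is where expected, facing the glass at crop (250,440). Nothing is touching. I lower 1.7 mm and hold.

```bash
python3 -m pendant '[0.001,0,0.003,0,0,0,1, 0.001,0,0.005,0,0,0,1, 0.001,0,0.005,0,0,0,1, 0.001,0,0.005,0,0,0,1, 0.001,0,0.005,0,0,0,1, 0.001,0,0.005,0,0,0,1, 0.001,0,0.005,0,0,0,1, 0.001,0,0.005,0,0,0,1, 0.001,0,0.005,0,0,0,1, 0.001,0,0.005,0,0,0,1]'
for k in 1 2; do python3 -m pendant '[0,0,0,0,0,0,1, 0,0,0,0,0,0,1, 0,0,0,0,0,0,1, 0,0,0,0,0,0,1, 0,0,0,0,0,0,1, 0,0,0,0,0,0,1, 0,0,0,0,0,0,1, 0,0,0,0,0,0,1, 0,0,0,0,0,0,1, 0,0,0,0,0,0,1]'; done
python3 -m pendant '[0,0,-0.02,0,0,0,1, 0,0,-0.05,0,0,0,1, 0,0,-0.1,0,0,0,1, 0,0,-0.16,0,0,0,1, 0,0,-0.22,0,0,0,1, 0,0,-0.28,0,0,0,1, 0,0,-0.34,0,0,0,1, 0,0,-0.4,0,0,0,1, 0,0,-0.4,0,0,0,1, 0,0,-0.4,0,0,0,1]'
python3 -c "
from h import *
go([.51,.155,.175],90)"
```

```text
time_s: 11.7
tool_pos: [0.5288, -0.1996, 0.0556]
orientation: [0.217, 0.976, 0.0, -0.0]
wrist_force: [0.0, 0.9, -3.5]
grip_width: 0.042
finger_force: 29.8
time_s: 12.95
tool_pos: [0.5288, -0.1996, 0.0556]
orientation: [0.217, 0.976, 0.0, -0.0]
wrist_force: [0.4, 0.8, -3.3]
grip_width: 0.0419
finger_force: 29.8
time_s: 14.2
tool_pos: [0.5288, -0.1996, 0.0556]
orientation: [0.217, 0.976, -0.0, -0.0]
wrist_force: [0.1, -0.3, -3.7]
grip_width: 0.0425
finger_force: 29.8
time_s: 15.45
tool_pos: [0.5287, -0.1995, 0.175]
orientation: [0.217, 0.976, 0.0, -0.0]
wrist_force: [0.0, -1.0, -3.9]
grip_width: 0.0422
finger_force: 29.8
[5.5770e-01 1.0437e+00 5.0000e-04] [ 0.     -0.0002 -0.0697] [ 0.52866555 -0.19950951  0.17498543] 15.45
```

```bash
python3 -m pendant '[0.02,0.04,0,0,0,-0.005,1, 0.06,0.12,0,0,0,-0.015,1, 0.12,0.22,0,0,0,-0.025,1, 0.18,0.34,0,0,0,-0.035,1, 0.24,0.46,0,0,0,-0.045,1, 0.31,0.58,0,0,0,-0.055,1, 0.38,0.7,0,0,0,-0.065,1, 0.43,0.8,0,0,0,-0.07,1, 0.46,0.86,0,0,0,-0.07,1, 0.46,0.86,0,0,0,-0.07,1]'
python3 - <<'E'
from h import *
go([.51,.155,.175],90)
ct=dict(np.load("pics/top0.npz"));cs=dict(np.load("pics/scene0.npz"))
print([plane(cs,u,v,.014).round(3) for u,v in((194,265),(263,198),(298,221))])
E
```

```text
time_s: 16.7
tool_pos: [0.5125, 0.0944, 0.1748]
orientation: [-0.003, 1.0, 0.0, -0.001]
wrist_force: [-0.3, -0.8, -3.7]
grip_width: 0.0419
finger_force: 29.8
[ 0.0072  0.202  -0.0005] [ 0.     -0.0002  0.0009] [0.51250331 0.09442068 0.17484056] 16.7
[array([0.334, 0.089, 0.014]), array([0.663, 0.244, 0.014]), array([0.638, 0.071, 0.014])]
```

```bash
python3 -m pendant '[0,0.04,0,0,0,0,1, 0,0.09,0,0,0,0,1, 0.005,0.14,0,0,0,0,1, 0.007,0.18,0,0,0,0,1, 0.007,0.202,0,0,0,0,1, 0.007,0.202,0.03,0,0,0,1, 0.007,0.202,0.08,0,0,0,1, 0.007,0.202,0.14,0,0,0,1, 0.007,0.202,0.2,0,0,0,1, 0.007,0.202,0.25,0,0,0,1]'
python3 -c "
from h import *
go([.51,.155,.038],90)"
```

```text
time_s: 17.95
tool_pos: [0.5107, 0.1529, 0.0987]
orientation: [-0.001, 1.0, -0.0, -0.001]
wrist_force: [0.4, -0.2, -3.0]
grip_width: 0.0421
finger_force: 29.8
[0.002  0.0072 0.2022] [-0.0001 -0.0002  0.0002] [0.51068568 0.15287938 0.09866875] 17.95
```

```bash
python3 -m pendant '[0,0,0.03,0,0,0,1, 0,0,0.07,0,0,0,1, 0,0,0.11,0,0,0,1, 0,0,0.14,0,0,0,1, 0,0,0.16,0,0,0,1, 0,0,0.175,0,0,0,1, 0,0,0.185,0,0,0,1, 0,0,0.192,0,0,0,1, 0,0,0.198,0,0,0,1, 0,0,0.198,0,0,0,1]'
python3 -c "
from h import *
i,c=snap('scene');cv2.imwrite('pics/s4.png',cv2.resize(i[170:320,130:390][...,::-1],(780,450),interpolation=2))"
```

```text
time_s: 19.2
tool_pos: [0.5111, 0.1532, 0.0412]
orientation: [-0.001, 1.0, -0.0, -0.0]
wrist_force: [0.1, 0.7, -4.3]
grip_width: 0.0422
finger_force: 29.8
```

View pics/s4.png

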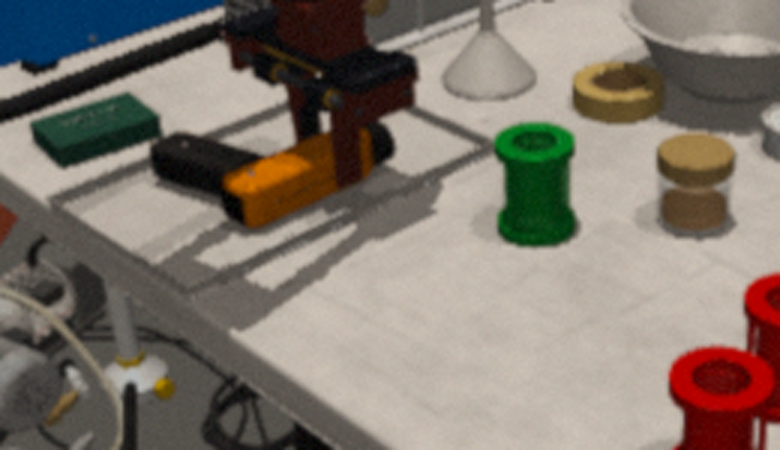

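The thermometer is just above the tray floor with its barrel at (300,175), fully inside the rim. I lower the last few millimetres.

```bash
python3 -m pendant '[0,0,0.001,0,0,0,1, 0,0,0.002,0,0,0,1, 0,0,0.004,0,0,0,1, 0,0,0.005,0,0,0,1, 0,0,0.006,0,0,0,1, 0,0,0.007,0,0,0,1, 0,0,0.008,0,0,0,1, 0,0,0.009,0,0,0,1, 0,0,0.009,0,0,0,1, 0,0,0.009,0,0,0,1]'
```

```text
time_s: 20.5
tool_pos: [0.5112, 0.1532, 0.0386]
orientation: [-0.001, 1.0, 0.0, 0.0]
wrist_force: [-0.1, -0.1, -3.5]
grip_width: 0.0423
finger_force: 29.8
```

```bash
python3 -m pendant '[0,0,0.001,0,0,0,1, 0,0,0.002,0,0,0,1, 0,0,0.003,0,0,0,1, 0,0,0.003,0,0,0,1, 0,0,0.003,0,0,0,1, 0,0,0.003,0,0,0,1, 0,0,0.003,0,0,0,1, 0,0,0.003,0,0,0,1, 0,0,0.003,0,0,0,1, 0,0,0.003,0,0,0,1]'
```

```text
time_s: 21.75
tool_pos: [0.5113, 0.1532, 0.0378]
orientation: [-0.001, 1.0, 0.0, 0.0]
wrist_force: [2.5, 1.1, -0.5]
grip_width: 0.0418
finger_force: 29.8
```

Contact: the weight has come off the wrist. I release partly, to clear the rim, and retreat straight up.

```bash
python3 -m pendant '[0,0,0,0,0,0,0.1, 0,0,0,0,0,0,0, 0,0,0,0,0,0,-0.1, 0,0,0,0,0,0,-0.25, 0,0,0,0,0,0,-0.4, 0,0,0,0,0,0,-0.4, 0,0,0,0,0,0,-0.4, 0,0,0,0,0,0,-0.4, 0,0,0,0,0,0,-0.4, 0,0,0,0,0,0,-0.4]'
python3 -m pendant '[0,0,-0.02,0,0,0,-0.4, 0,0,-0.05,0,0,0,-0.4, 0,0,-0.1,0,0,0,-0.4, 0,0,-0.16,0,0,0,-0.4, 0,0,-0.25,0,0,0,-0.4, 0,0,-0.35,0,0,0,-0.4, 0,0,-0.45,0,0,0,-0.4, 0,0,-0.5,0,0,0,-0.4, 0,0,-0.5,0,0,0,-0.4, 0,0,-0.5,0,0,0,-0.4]'
python3 -c "
from h import *
i,c=snap('scene');cv2.imwrite('pics/s5.png',cv2.resize(i[170:350,130:490][...,::-1],(800,400),interpolation=2))"
```

```text
time_s: 23.0
tool_pos: [0.5111, 0.1532, 0.0376]
orientation: [-0.001, 1.0, -0.0, 0.0]
wrist_force: [-0.5, -0.7, -0.1]
grip_width: 0.0617
finger_force: 0.0
time_s: 24.25
tool_pos: [0.5107, 0.1531, 0.1863]
orientation: [-0.001, 1.0, -0.0, -0.001]
wrist_force: [-0.1, 0.4, -0.6]
grip_width: 0.0615
finger_force: 0.0
```

View pics/s5.png

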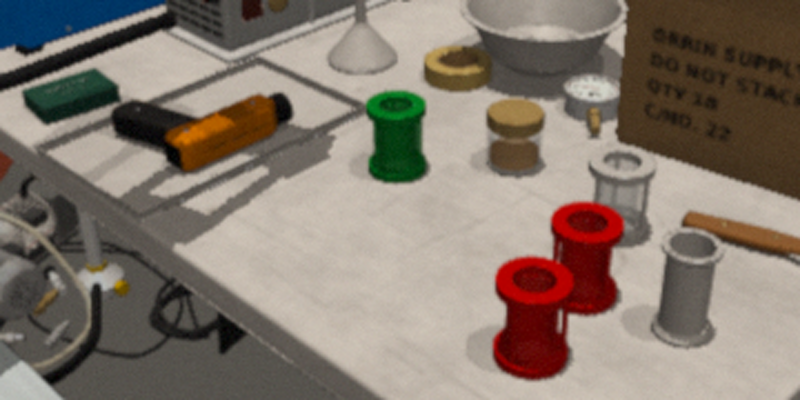

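The thermometer lies flat inside the tray at (210,130). The glass, spool and jar are undisturbed, and the gripper is clear.

```bash
python3 -c "
from workcell import job
print(job.hand_in())"
```

```text
the job is handed in; nothing more can be done
None
```

I held the thermometer's muzzle aimed at the middle of the sight glass from about 8 cm for over 2.5 s, then laid the thermometer on its side in the tray, let go and handed in at about 24 s; the sight glass, spool and jar look unmoved in the last picture.

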